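# Hold a milling blank in the datum corner

## Robot

A 6-joint arm with a two-finger parallel gripper is mounted at the origin on a cart in front of the work surface, level with it; the furniture and walls round the work are solid. World frame = base frame: x ahead of the robot, y to its left, z up, the work surface at z = 0. Lengths are in mm, angles in rad, forces in N, time in s.
With the tool pointing down it reaches from about 400 to 825 mm from the base axis. Payload 7 kg.
Tool frame: the origin (TCP) lies at the very end of the fingers, on their centre line; the grasp point (between the pads) lies 19 mm behind it; z points along the fingers, y is the line along which they close (so a half turn about z gives the same grasp; the last joint's range is limited). The gripper opens to 88 mm and grips with 3 to 60 N. Pads are 19 mm wide; open, the fingers measure 130 mm over their backs; the gripper's body (78 mm by 193 mm) begins 47 mm behind the grasp point.
Start: joints at [1.533, 0.359, 0.012, 0, -1.224, -0.288], TCP at [216.053, 639.466, 226.561] pointing down, gripper open.
Joint ranges: [-3.07, 3.07], [-1.43, 2.12], [-1.02, 1.25], [-3.03, 1.67], [-3.05, -0], [-3.03, 3.03]. Speed limits (rad/s): [2.39, 2.39, 3.01, 3.14, 3.14, 3.14].

## Interface

Orientations are given as a unit quaternion [x, y, z, w].
In Python, from plant import bot gives the robot as it stands. Calls block until the motion is done:
- bot.move_ptp(position, orientation): joint-space move of the TCP to a pose.
- bot.line_to(position, velocity=150, ori=None): straight line of the TCP; ori=None keeps the orientation; velocity is the mean speed in mm/s.
- bot.move_joints(angles): joint-space move.
- bot.move_gripper(opening, force=None): finger opening in mm; force is the grip in N (None keeps the last); returns when the fingers have stopped.
- bot.pause(seconds).
- bot.solve_ik(position, orientation): joint angles nearest the present ones, or None.
- bot.read_state(): the state.
- bot.camera(name): name is "scene" or "top" or "wrist"; returns the picture (480x640x3 uint8, red, green, blue); there is no depth.
- bot.get_calibration(name): a dict with "fx", "fy", "cx", "cy" (pixels), "distortion" ([k1, k2, p1, p2, k3] as OpenCV has them; the pictures are not rectified), "view" (4x4, takes a point from world to camera coordinates); the wrist camera has in their place "T_tool_cam" (4x4, takes a point from camera to tool coordinates, whose origin is the TCP and whose axes are the flange's). Camera axes: x right, y up, looking along -z (the intrinsics and any distortion apply to the point x, -y, -z); pixel columns grow to the right and rows downward; lengths in mm; the calibration is good to about 2 mm. A picture is of the moment at which its call begins: read the wrist's pose just before it. get_calibration takes no time and is no camera call.
A pose or a line that the arm cannot do raises bot.Unreachable and nothing moves.
- bot.close_job(): hands the job in; it is judged then, once.
The state is a dict: "t": time; "joint_pos": joint angles; "qvel": joint speeds; "tau": joint torques, N m; "tcp_pos": TCP position; "eef_rot": TCP orientation; "contact_force": force on the tool from outside, world axes, zero at the start; "moment": the same for the moment, N m; "width": finger opening in mm; "finger_force": force on a finger pad.
Only numpy, scipy, OpenCV 4.12 (cv2) and the standard library are available. Lean on these libraries where they do the work, as an engineer would, in place of code of your own. Each camera call takes 0.05 s, during which the arm holds its last target. There are 200 camera calls.

## Task

Grip the pink resin blank, lift it over to the aluminium corner jig and lower it flat onto the jig's plate, clear of the two brass stops, with its long side lying along the longer (far) stop. Then slide it on the plate into the corner until it pushes both sprung stops fully home at once, and finish like that: still gripping the blank and pressing it flat and square against both stops. Leave the ivory blank, the dropper bottle and the yellow jaw model where they stand.

Things in the scene. Friction and masses are not known exactly. Their poses are not given: they have to be found in the camera images.
- pink_blank: Pink rectangular resin milling blank, the workpiece, loose and upright on the bench: 44 mm along its x, 66 mm along its y, 50 mm high, 0.12 to 0.24 kg, a darker disc 20 mm wide on the middle of its top. Origin: centre of its underside, z up; a half turn about z changes nothing. Grip it near the top across the 44 mm (along its x), so that the fingers pass over the jig's low stops.
- ivory_blank: Ivory blank of the same size and shape as the pink one, loose; not wanted, leave it standing. Origin: centre of its underside, z up.
- corner_jig: Fixed jig on the bench: aluminium plate 150 mm (its x) by 170 mm (its y), top 10 mm over the bench, with two sprung brass stop bars at right angles, on its far (+x) and left (+y) side, each backed by a blue rail; stops and rails are at most 24 mm over the bench. Origin: centre of its underside, z up. The plate before the stops, towards -x and -y, is bare.
- home (a point): Point on the jig's plate (fixed, 10 mm over the bench, jig axes; at x = +4, y = -2 mm of the jig's frame): the centre of the blank's underside when it stands square (its x and y along the jig's, or half a turn round) with both stops fully home.
- far_stop (a joint): Travel of the far stop bar along the jig's +x, in m: 0 out, 0.006 fully home against a hard end. Spring: about 2.1 N to start it, 5.7 N at home; springs back when let go.
- left_stop (a joint): Travel of the left stop bar along the jig's +y, in m: 0 out, 0.006 fully home against a hard end. Spring: about 2.1 N to start it, 5.7 N at home; springs back when let go.
- far_face (a point): Middle of the far stop's brass face, which looks to the jig's -x (moves with the bar); unpressed at x = +20, y = -15, z = 17 mm of the jig. The bar is 60 mm long along the jig's y, 12 mm high, 10 mm thick; the blue rail behind it begins 19 mm behind the unpressed face.
- left_face (a point): Middle of the left stop's brass face, which looks to the jig's -y (moves with the bar); unpressed at x = -5, y = +25, z = 17 mm of the jig. The bar is 34 mm long along the jig's x, 12 mm high, 10 mm thick; the blue rail behind it begins 19 mm behind the unpressed face.
- dropper_1: Brown glass dropper bottle with black top, 33 mm wide, 102 mm high, standing loose behind the work; leave it. Origin: centre of its underside.
- cast_yellow: Yellow plaster jaw model on a round base, 64 x 70 mm, 55 mm high, loose; leave it. Origin: centre of its underside.
Things that resemble listed ones, but are neither listed nor needed, are in the scene too. Several things have the shape of the corner_jig; the one meant has the colours described above.

How it is judged:
By the outcome, as a careful person would: the job done as asked, in the order asked, and still so for the second after the job is handed in, while the arm keeps its last pose, push and grip.
It also fails if it takes over 42 s, if anything falls off the work surface, if the arm or the gripper's body presses on something with over 40 N, if the wrist force passes 120 N, or if a joint passes its speed limit or range.

## Working session

There is one attempt and no reset: what is moved stays moved. The work goes in short steps, each a Python script; the robot and the scene stay as the last script left them, time stands still between calls to the robot, and variables do not carry over. Pictures are saved under pics/ and viewed, at most 10 in all, crops included, and the job is handed in when it is done.

```bash
mkdir -p pics; ls; python3 - <<'E'
from plant import bot
import cv2,numpy as np
ims=[]
for n in("scene","top"):
    im=bot.camera(n);np.save(f'pics/{n}.npy',im);c=im[...,::-1];cv2.imwrite(f'pics/{n}0.png',c)
    print(n,bot.get_calibration(n))
print(bot.get_calibration("wrist"));print(bot.read_state())
E
```

```text
pics
scene {'fx': 566.2725144546163, 'fy': 566.2725144546163, 'cx': 317.5434225854337, 'cy': 243.39049450584716, 'distortion': array([-0.05235959,  0.        ,  0.        ,  0.        ,  0.        ]), 'view': array([[ 8.78914783e-01, -4.76889101e-01, -9.25143282e-03,
        -3.76004127e+02],
       [ 1.97538042e-01,  3.46274669e-01,  9.17100090e-01,
        -2.16293179e+02],
       [-4.34151501e-01, -8.07880337e-01,  3.98549665e-01,
        -7.28009683e+02],
       [ 0.00000000e+00,  0.00000000e+00,  0.00000000e+00,
         1.00000000e+00]])}
top {'fx': 481.2334027627398, 'fy': 481.2334027627398, 'cx': 324.085293075568, 'cy': 247.5383828722428, 'distortion': array([-0.01303682,  0.        ,  0.        ,  0.        ,  0.        ]), 'view': array([[-2.93693867e-02, -9.99540365e-01,  7.51649384e-03,
         1.81042419e+02],
       [ 9.87622103e-01, -2.78584268e-02,  1.54358314e-01,
        -4.96741871e+02],
       [-1.54077967e-01,  1.19568645e-02,  9.87986343e-01,
        -9.04999093e+02],
       [ 0.00000000e+00,  0.00000000e+00,  0.00000000e+00,
         1.00000000e+00]])}
{'fx': 
[... 531 characters left out ...]
0e+00]])}
{'t': 0.1, 'joint_pos': array([ 1.53311697e+00,  3.59312896e-01,  1.11794339e-02, -2.97389272e-04,
       -1.22412248e+00, -2.88067384e-01]), 'qvel': array([-0.00111568, -0.00080219,  0.0017203 ,  0.00166872,  0.00036582,
        0.00048973]), 'tau': array([-4.62521766e-04, -5.84159768e+01,  2.93751061e+01,  7.01533824e+00,
        1.01758653e-02, -5.24193570e-05]), 'tcp_pos': array([215.92189805, 639.07889987, 225.73252999]), 'eef_rot': array([ 9.86756946e-01, -1.62204125e-01, -4.75881493e-05,  7.41554799e-04]), 'contact_force': array([-0.44223294, -0.23297546,  0.36490892]), 'moment': array([-0.02733538,  0.03035234, -0.01563092]), 'finger_force': 0.0, 'width': 87.49575784896751}
```

View pics/top0.png

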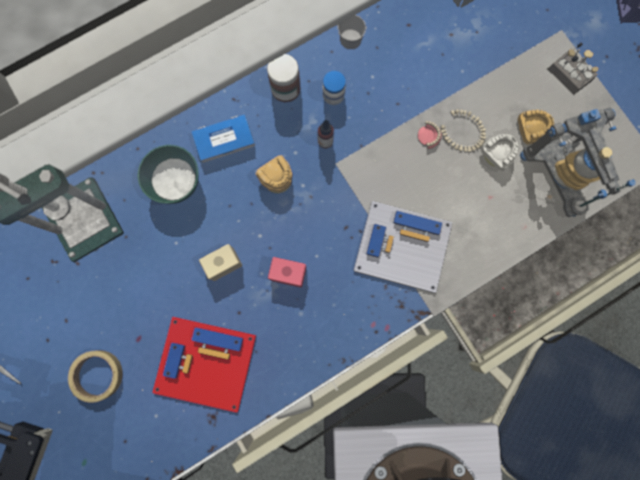

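View pics/scene0.png

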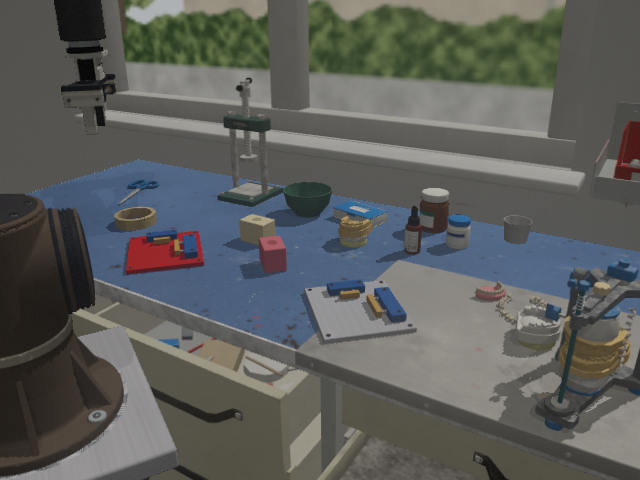

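Top picture: the pink blank is at (287,271) and the ivory one at (220,262). There are two jigs: grey aluminium at (404,246) and red at (205,364). The grey one fits the description. I'll confirm it in an enlarged crop and measure roughly.

```bash
cat > h.py <<'E'
import cv2,numpy as np
from scipy.spatial.transform import Rotation as R
from plant import bot
def cast(px,cal,z,T=None):
    """pixels -> world points on plane z; T = camera-to-world (4x4)"""
    K=np.array([[cal['fx'],0,cal['cx']],[0,cal['fy'],cal['cy']],[0,0,1]])
    u=cv2.undistortPoints(np.array(px,float).reshape(-1,1,2),K,cal['distortion'])[:,0]
    if T is None: T=np.linalg.inv(cal['view'])
    d=np.c_[u[:,0],-u[:,1],-np.ones(len(u))]@T[:3,:3].T
    o=T[:3,3]
    return (o+d*((z-o[2])/d[:,2])[:,None])[:,:2]
def wristT(s,cal):
    T=np.eye(4);T[:3,:3]=R.from_quat(s['eef_rot']).as_matrix();T[:3,3]=s['tcp_pos']
    return T@cal['T_tool_cam']
def quat(yaw):  # tool down, tool y axis at angle yaw in world xy
    y=np.array([np.cos(yaw),np.sin(yaw),0]);z=np.array([0,0,-1.])
    return R.from_matrix(np.c_[np.cross(y,z),y,z]).as_quat()
def biggest(m,n=1):
    c=sorted(cv2.findContours(m.astype(np.uint8)*255,cv2.RETR_EXTERNAL,cv2.CHAIN_APPROX_NONE)[0],key=cv2.contourArea)[::-1]
    return c[:n]
def rect(pts):
    """min-area rect of world points: centre, dims, angle of the short side (deg)"""
    (c,(w,h),_)=r=cv2.minAreaRect(pts.astype(np.float32));b=cv2.boxPoints(r)
    e=b[1]-b[0],b[2]-b[1];s=min(e,key=np.linalg.norm)
    return np.array(c),sorted((w,h)),np.degrees(np.arctan2(s[1],s[0]))
E
python3 - <<'E'
from h import *
im=np.load('pics/top.npy');cal=bot.get_calibration('top');hsv=cv2.cvtColor(im,cv2.COLOR_RGB2HSV)
H,S,V=[hsv[...,i].astype(int) for i in range(3)]
m=np.zeros(H.shape,bool);m[250:295,260:315]=1
p=m&((H>165)|(H<8))&(S>90)&(V>90)
for vt in (90,170,190,200):
    c=biggest(p&(V>vt))[0];print(vt,cv2.contourArea(c),rect(cast(c,cal,50)))
m[:]=0;m[195:300,345:460]=1
c=biggest(m&(S<60)&(V>110))[0];print(rect(cast(cv2.convexHull(c),cal,10)),cv2.boxPoints(cv2.minAreaRect(c)))
cv2.imwrite('pics/crop.png',cv2.resize(im[190:310,250:460,::-1],None,fx=3.8,fy=3.8,interpolation=cv2.INTER_CUBIC))
for n,px in dict(jig=(404,246),pink=(287,271)).items(): print(n,cast([px],cal,20))
E
```

```text
90 734.0 (array([455.32415771, 239.64862061]), [44.35057067871094, 66.0761947631836], np.float32(-14.695136))
170 652.0 (array([457.01306152, 240.47781372]), [41.11224365234375, 62.87224578857422], np.float32(-14.226559))
190 608.5 (array([457.09436035, 240.54074097]), [39.711830139160156, 61.205020904541016], np.float32(-13.670893))
200 570.5 (array([456.96530151, 240.69979858]), [38.355533599853516, 59.804237365722656], np.float32(-14.158351))
(array([506.00753784,  -1.97898865]), [214.3349609375, 215.15110778808594], np.float32(86.96126)) [[354. 195.]
 [459. 195.]
 [459. 299.]
 [354. 299.]]
jig [[503.14207245   6.49558718]]
pink [[459.58990744 241.26766908]]
```

View pics/crop.png

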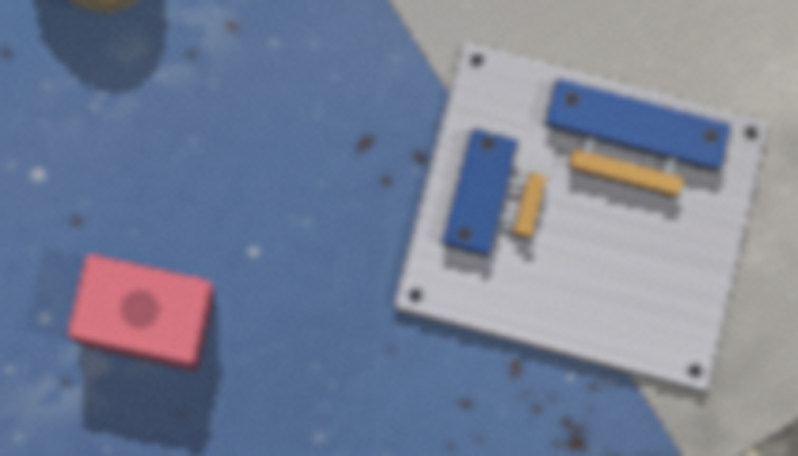

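Crop confirms the aluminium plate with blue rails and brass stops, and the pink blank beside it. Both are at a yaw of about -14°. Next I'll look from near with the wrist camera.

```bash
cat >> h.py <<'E'
def shot(n):
    s=bot.read_state();im=bot.camera('wrist');cal=bot.get_calibration('wrist');T=wristT(s,cal)
    np.save(f'pics/{n}.npy',im);np.save(f'pics/{n}_T.npy',T);cv2.imwrite(f'pics/{n}.png',im[...,::-1]);return im,cal,T
E
python3 - <<'E'
from h import *
cal=bot.get_calibration('top')
px=np.array([(470,45),(768,120),(706,392),(397,308)])/3.8+[250,190]
c=cast(px,cal,10);print(c,c.mean(0));e=c[0]-c[3];print(np.degrees(np.arctan2(e[1],e[0])))
jc=c.mean(0)
for yaw in (-14,166):
    for p in ((457,240,23),(*jc,200)): print(yaw,p,bot.solve_ik(np.array(p),quat(np.radians(yaw))))
yaw=min((-14,166),key=lambda y:abs((bot.solve_ik(np.array([457,240,150.]),quat(np.radians(y)))-bot.read_state()['joint_pos'])[5]))
print(yaw)
q=quat(np.radians(yaw))
bot.move_ptp([*jc,200],q);bot.pause(.3);shot('jig1')
bot.move_ptp([457,240,160],q);bot.pause(.3);shot('pink1')
s=bot.read_state();print(s['t'],s['tcp_pos'],s['joint_pos'])
a=cv2.imread('pics/jig1.png');b=cv2.imread('pics/pink1.png')
cv2.imwrite('pics/both.png',cv2.resize(np.vstack([a,b]),None,fx=.62,fy=.62))
E
```

```text
[[598.02518297  61.87924139]
 [552.33743698 -96.47024729]
 [407.80698487 -53.57627823]
 [456.71077895 106.86142805]] [503.72009594   4.67353598]
-17.656939858911798
-14 (457, 240, 23) [ 0.86427601  0.33108877 -0.58127503  0.         -0.65843253  2.03297055]
-14 (np.float64(503.7200959413225), np.float64(4.6735359819425), 200) [ 0.39988571  0.09574254 -0.39773611  0.         -1.07731767  2.49736084]
166 (457, 240, 23) [ 0.86427601  0.33108877 -0.58127503  0.         -0.65843253 -1.10862211]
166 (np.float64(503.7200959413225), np.float64(4.6735359819425), 200) [ 0.39988571  0.09574254 -0.39773611  0.         -1.07731767 -0.64423181]
166
4.2333 [457.37144594 239.33201421 160.17652466] [ 8.62815706e-01  1.53545106e-01 -4.29163005e-01  5.24257500e-05
 -9.87734565e-01 -1.10845402e+00]
```

View pics/both.png

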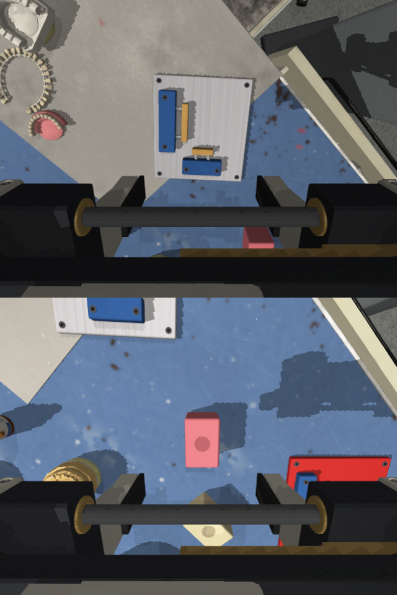

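The wrist views show the whole aluminium jig (plate about (247..410, 118..292) px in jig1) and the pink blank's top at about (298..352, 200..275) px in pink1.

```bash
python3 - <<'E'
from h import *
cal=bot.get_calibration('wrist')
def hs(n):
    im=np.load(f'pics/{n}.npy');h=cv2.cvtColor(im,cv2.COLOR_RGB2HSV).astype(int);return im,h[...,0],h[...,1],h[...,2],np.load(f'pics/{n}_T.npy')
im,H,S,V,T=hs('pink1')
w=np.zeros(H.shape,bool);w[170:290,280:380]=1
p=w&((H>165)|(H<8))&(S>60)
print(np.percentile(V[p],[5,20,50,90]))
for vt in (60,180,200,210):
    c=biggest(p&(V>vt))[0];print(vt,rect(cast(c,cal,50,T)))
d=biggest(p[205:265,305:345]&(V[205:265,305:345]<np.median(V[p])-25))
if d: (u,r)=cv2.minEnclosingCircle(d[0]);print('disc',cast([np.array(u)+[305,205]],cal,50,T),r)
im,H,S,V,T=hs('jig1')
print(im[150,380],im[130,230],im[200,330])
w[:]=0;w[105:305,235:425]=1
for vt in (165,175,185):
    m=w&(S<35)&(V>vt);c=biggest(cv2.morphologyEx(m.astype(np.uint8),cv2.MORPH_OPEN,np.ones((3,3))))[0]
    c=cv2.convexHull(c);W=cast(c,cal,10,T);print(vt,rect(W))
b=w&(H>10)&(H<30)&(S>100)
for c in biggest(b,2): print('brass',rect(cast(c,cal,23,T)),cv2.boundingRect(c))
b=w&(H>100)&(H<125)&(S>120);b[:,:255]=0;b[290:]=0
for c in biggest(b,2): print('blue',rect(cast(c,cal,24,T)),cv2.boundingRect(c))
E
```

```text
[101. 197. 240. 241.]
60 (array([453.84436035, 237.89334106]), [43.57443618774414, 71.56024169921875], np.float32(-14.0812645))
180 (array([455.37078857, 241.81335449]), [42.13315200805664, 63.20798110961914], np.float32(-14.073706))
200 (array([455.43908691, 241.79730225]), [41.525718688964844, 63.24989318847656], np.float32(-14.14813))
210 (array([455.4876709 , 241.79173279]), [41.2132568359375, 63.166507720947266], np.float32(-14.155811))
disc [[454.85048643 241.87537388]] 12.430632591247559
[181 178 177] [165 160 150] [181 176 176]
165 (array([504.18466187,   7.56671906]), [148.4215850830078, 167.24778747558594], np.float32(-16.894577))
175 (array([485.81921387,  13.19742584]), [109.05791473388672, 166.6864013671875], np.float32(-17.032167))
185 (array([458.56863403,  68.43640137]), [9.677995681762695, 74.59235382080078], np.float32(-17.703596))
brass (array([522.82611084, -14.38455582]), [9.865254402160645, 59.08229446411133], np.float32(-16.907127)) (292, 167, 12, 62)
brass (array([506.93103027,  36.44756699]), [11.842897415161133, 32.94601058959961], np.float32(72.9988)) (310, 238, 34, 13)
blue (array([548.03381348, -21.90536118]), [25.450742721557617, 95.14305114746094], np.float32(-17.226627)) (256, 145, 28, 101)
blue (array([514.6696167 ,  61.61882401]), [28.451854705810547, 62.61833953857422], np.float32(73.12713)) (294, 255, 63, 29)
```

```bash
cat >> h.py <<'E'
def st(msg=''):
    s=bot.read_state();print(msg,'t%.1f'%s['t'],'tcp',s['tcp_pos'].round(1),'F',s['contact_force'].round(1),'M',s['moment'].round(2),'w %.1f ff %.1f'%(s['width'],s['finger_force']));return s
JY=np.radians(-17.0);J0=np.array([503.5,7.1])
EX=np.array([np.cos(JY),np.sin(JY)]);EY=np.array([-np.sin(JY),np.cos(JY)])
HOME=J0+4*EX-2*EY
QJ=quat(JY+np.pi)
E
python3 - <<'E'
from h import *
q=quat(np.radians(-14.1+180));P=[455.2,241.8]
bot.line_to([*P,80],200,q);bot.line_to([*P,23],100);bot.pause(.2);st('down')
bot.move_gripper(40,60);st('grip')
bot.line_to([*P,85],120);bot.pause(.2);st('lift')
A=HOME-16*EX-16*EY
bot.move_ptp([*A,85],QJ);bot.pause(.1)
bot.line_to([*A,45],120);bot.pause(.3);st('above');print(A)
im,_,_=shot('above')
E
```

```text
down t5.7 tcp [455.6 242.2  23.7] F [-0.1 -0.2 -0.7] M [ 0.1  -0.08  0.06] w 87.8 ff 0.0
grip t6.5 tcp [455.2 241.8  23. ] F [-0.3 -0.1 -0.5] M [ 0.12 -0.21  0.  ] w 43.3 ff 60.0
lift t7.3 tcp [454.8 241.3  84.1] F [-0.  -0.2 -1.9] M [ 0.12 -0.05 -0.02] w 43.5 ff 60.0
above t9.2 tcp [487.2  -6.4  45.6] F [-0.1  0.3 -2.3] M [ 0.14 -0.07 -0.05] w 43.3 ff 60.0
[486.76165224  -6.60502515]
```

View pics/above.png

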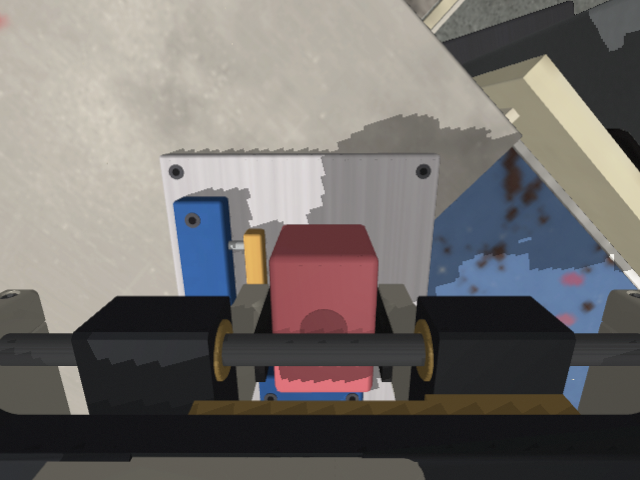

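The blank is held square over the plate. The brass far stop (246..265, 230..285 px) is clear of the blank's left edge at 272 px. Lowering now.

```bash
python3 - <<'E'
from h import *
A=HOME-16*EX-16*EY
b=bot.read_state()['contact_force'][2]
bot.line_to([*A,36],60)
for z in np.arange(35,29,-.5):
    bot.line_to([*A,z],20);bot.pause(.1);s=st(z)
    if s['contact_force'][2]-b>5: break
E
```

```text
35.0 t9.9 tcp [486.8  -6.6  35. ] F [ 0.6 -0.2 -2.7] M [ 0.07 -0.1   0.04] w 43.6 ff 60.0
34.5 t10.3 tcp [486.8  -6.6  34.5] F [ 0.2 -0.1 -1.6] M [ 0.12 -0.11  0.02] w 43.6 ff 60.0
34.0 t10.6 tcp [486.8  -6.6  34. ] F [-0.8  0.3 -1.6] M [ 0.1  -0.04 -0.04] w 43.7 ff 60.0
33.5 t11.0 tcp [486.8  -6.6  33.5] F [-0.  -0.1 -1.3] M [ 0.11 -0.04 -0.02] w 44.1 ff 60.0
33.0 t11.3 tcp [486.8  -6.6  33. ] F [-0.6 -0.3 -1.9] M [ 0.14 -0.04 -0.  ] w 43.5 ff 60.0
32.5 t11.7 tcp [486.8  -6.6  33. ] F [-1.9  0.9  5.2] M [ 0.3   0.8  -0.04] w 43.4 ff 60.0
```

```bash
cat >> h.py <<'E'
def jf(s,m):
    f=s['contact_force'][:2];p=s['tcp_pos'][:2]-HOME
    print(m,'t%.1f'%s['t'],'p %.2f %.2f z %.2f'%(p@EX,p@EY,s['tcp_pos'][2]),'Fj %.1f %.1f %.1f'%(f@EX,f@EY,s['contact_force'][2]),'M',s['moment'].round(2));return f@EX,f@EY
E
python3 - <<'E'
from h import *
def go(x,y,z=32.6,v=20):
    bot.line_to([*(HOME+x*EX+y*EY),z],v);bot.pause(.1);return jf(bot.read_state(),(x,y))
x=y=-9.;go(x,y)
for i in range(12):
    fx,fy=go(x,y)
    if fx<-10 and fy<-10: break
    if fx>-10: x+=1
    if fy>-10: y+=1
    if max(x,y)>5: break
E
```

```text
(-9.0, -9.0) t12.4 p -15.66 -15.70 z 33.10 Fj -23.3 -18.9 40.6 M [-3.69  9.92  0.2 ]
(-9.0, -9.0) t12.8 p -15.61 -15.66 z 33.12 Fj -23.2 -18.5 40.6 M [-3.66  9.95  0.18]
```

Friction on the plate stuck the blank, and the arm's compliance built up down force. I'll unload vertically while holding the lateral target, then slide with light down force.

```bash
python3 - <<'E'
from h import *
for z in (32.8,33.0,33.2,33.4):
    bot.line_to([*(HOME-9*EX-9*EY),z],20);bot.pause(.1);jf(bot.read_state(),z)
    if bot.read_state()['contact_force'][2]<4: break
E
```

```text
32.8 t13.1 p -8.72 -8.84 z 32.96 Fj 0.5 -1.0 2.9 M [-0.36  0.43  0.01]
```

```bash
python3 - <<'E'
from h import *
x=y=-9.;z=32.9
for i in range(16):
    if i==0: fx,fy=0,0
    if fx>-9: x+=1
    if fy>-9: y+=1
    bot.line_to([*(HOME+x*EX+y*EY),z],20);bot.pause(.08);s=bot.read_state();fx,fy=jf(s,(x,y,round(z,2)))
    fz=s['contact_force'][2]
    z+=float(np.clip((fz-3)*.03,-.1,.2))
    if fx<-9 and fy<-9 or fz>30: break
E
```

```text
(-8.0, -8.0, 32.9) t13.4 p -8.58 -8.71 z 32.97 Fj -3.3 -4.5 8.5 M [-1.    1.68  0.04]
(-7.0, -7.0, 33.07) t13.8 p -7.31 -7.33 z 32.97 Fj -1.5 -3.2 4.9 M [-0.76  1.16  0.06]
(-6.0, -6.0, 33.12) t14.1 p -7.26 -7.29 z 32.99 Fj -4.9 -6.3 9.7 M [-1.37  2.43  0.04]
(-5.0, -5.0, 33.32) t14.4 p -5.08 -5.03 z 33.02 Fj -0.6 -1.4 -0.0 M [-0.64  0.43  0.04]
(-4.0, -4.0, 33.23) t14.8 p -4.99 -4.92 z 33.04 Fj -3.9 -4.9 3.6 M [-1.22  1.79  0.1 ]
(-3.0, -3.0, 33.25) t15.1 p -4.97 -4.87 z 33.05 Fj -6.6 -7.0 9.3 M [-1.67  3.08  0.14]
(-2.0, -2.0, 33.44) t15.4 p -4.91 -4.80 z 33.09 Fj -9.6 -9.0 12.3 M [-2.28  4.15  0.15]
```

```bash
python3 - <<'E'
from h import *
x=y=-2.;z=33.6;fx=fy=0
for i in range(20):
    bot.line_to([*(HOME+x*EX+y*EY),z],20);bot.pause(.08);s=bot.read_state();fx,fy=jf(s,(x,y,round(z,2)))
    fz=s['contact_force'][2]
    if fz>3: z+=min(.25,(fz-1)*.04)
    else:
        if fx<-14 and fy<-14 or s['t']>22: break
        if fx>-14: x+=1
        if fy>-14: y+=1
        z+=.1 if fz>-1 else -.05
shot('corner')
E
```

```text
(-2.0, -2.0, 33.6) t15.8 p -4.90 -4.76 z 33.15 Fj -8.9 -9.9 10.0 M [-2.3   3.93  0.13]
(-2.0, -2.0, 33.85) t16.1 p -4.40 -4.08 z 33.13 Fj -6.1 -7.3 4.6 M [-1.71  2.89  0.11]
(-2.0, -2.0, np.float64(33.99)) t16.4 p -4.39 -4.04 z 33.17 Fj -5.5 -6.9 3.1 M [-1.72  2.7   0.08]
(-2.0, -2.0, np.float64(34.08)) t16.8 p -4.39 -4.03 z 33.17 Fj -5.1 -6.4 2.0 M [-1.72  2.58  0.1 ]
(-1.0, -1.0, np.float64(34.18)) t17.1 p -3.81 -3.41 z 33.19 Fj -7.0 -7.8 4.1 M [-1.82  3.07  0.16]
(-1.0, -1.0, np.float64(34.3)) t17.4 p -3.80 -3.36 z 33.21 Fj -6.1 -6.1 1.0 M [-1.72  2.85  0.1 ]
(0.0, 0.0, np.float64(34.4)) t17.8 p -3.16 -2.68 z 33.23 Fj -6.7 -8.4 2.8 M [-1.84  3.25  0.15]
(1.0, 1.0, np.float64(34.5)) t18.1 p -2.73 -2.20 z 33.24 Fj -7.8 -8.5 4.0 M [-2.23  3.95  0.14]
(1.0, 1.0, np.float64(34.62)) t18.4 p -2.73 -2.18 z 33.25 Fj -7.8 -8.7 4.0 M [-2.2   3.75  0.15]
(1.0, 1.0, np.float64(34.74)) t18.8 p -2.70 -2.10 z 33.28 Fj -7.1 -8.9 2.1 M [-2.08  3.51  0.13]
(2.0, 2.0, np.float64(34.84)) t19.1 p -1.93 -1.26 z 33.28 Fj -7.0 -8.2 3.0 M [-2.13  3.74  0.17]
(2.0, 2.0, np.float64(34.92)) t19.4 p -1.90 -1.22 z 33.32 Fj -7.4 -7.8 0.1 M [-2.16  3.58  0.13]
(3.0, 3.0, np.float64(35.02)) t19.8 p -1.32 -0.60 z 33.33 Fj -8.3 -9.7 2.0 M [-2.29  4.06  0.18]
(4.0, 4.0, np.float64(35.12)) t20.1 p -0.88 -0.13 z 33.35 Fj -9.9 -11.0 3.8 M [-2.5   4.65  0.17]
(4.0, 4.0, np.float64(35.24)) t20.4 p -0.88 -0.11 z 33.36 Fj -9.8 -10.9 2.2 M [-2.57  4.56  0.15]
(5.0, 5.0, np.float64(35.34)) t20.8 p -0.25 0.53 z 33.41 Fj -10.2 -11.6 3.3 M [-2.77  5.    0.18]
(5.0, 5.0, np.float64(35.43)) t21.1 p -0.24 0.54 z 33.41 Fj -9.6 -11.5 2.1 M [-2.82  4.85  0.21]
(6.0, 6.0, np.float64(35.53)) t21.4 p 0.07 0.88 z 33.43 Fj -11.5 -12.6 5.3 M [-3.2   5.58  0.28]
(6.0, 6.0, np.float64(35.7)) t21.8 p 0.09 0.92 z 33.47 Fj -11.7 -13.1 2.9 M [-3.17  5.39  0.22]
(7.0, 7.0, np.float64(35.8)) t22.1 p 0.11 0.95 z 33.49 Fj -13.6 -16.2 7.4 M [-3.78  6.53  0.31]
```

View pics/corner.png

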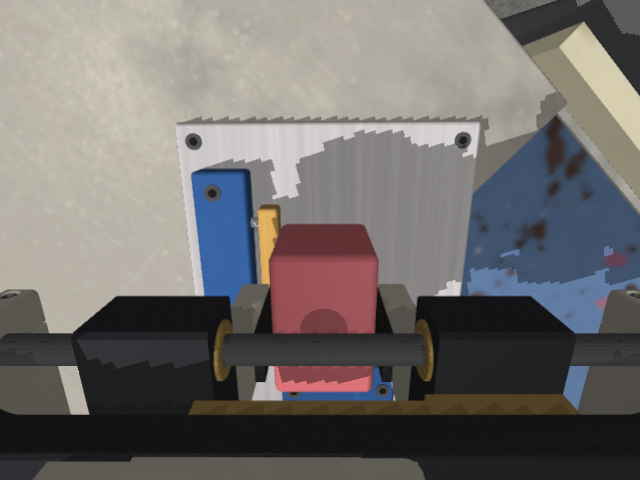

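The brass far bar (258..280 px) is now about 5 px (3 mm) from the blue rail (253 px), so it is pushed home, and neither axis moved on the last step. Next check: tool tilt, i.e. whether the blank sits flat and square.

```bash
python3 - <<'E'
from h import *
s=bot.read_state();jf(s,'now')
def tilt(s):
    Rm=R.from_quat(s['eef_rot']).as_matrix();z=Rm[:,2]
    return 'tilt deg x %.2f y %.2f yaw err %.2f'%(np.degrees(z[:2]@EX),np.degrees(z[:2]@EY),np.degrees(R.from_matrix(Rm@R.from_quat(QJ).as_matrix().T).as_rotvec()[2]))
print(tilt(s))
# jig axes vs bar face / blank edge in picture
im=np.load('pics/corner.npy');T=np.load('pics/corner_T.npy');cal=bot.get_calibration('wrist')
h=cv2.cvtColor(im,cv2.COLOR_RGB2HSV).astype(int)
w=np.zeros(im.shape[:2],bool);w[195:300,250:290]=1
b=w&(h[...,0]>10)&(h[...,0]<30)&(h[...,1]>100)
for r in (215,225,235,245,255,265,275): 
    c=np.where(b[r])[0]
    bl=np.where(h[r,250:300,0]//2*0+((h[r,250:300,0]>100)&(h[r,250:300,0]<125)&(h[r,250:300,1]>120)))[0]
    blu=np.where((h[r,190:262,0]>100)&(h[r,190:262,0]<125)&(h[r,190:262,1]>120))[0]+190
    q=[(cast([(u,r)],cal,z,T)[0]-J0)@EX for u,z in ((c.min(),23),(c.max(),23),(blu.max(),24))]
    print(r,np.round(q,1),c.min(),c.max(),blu.max())
pk=((h[...,0]>165)|(h[...,0]<8))&(h[...,1]>80)
for r in (265,285): 
    c=np.where(pk[r,265:390])[0]+265
    print(r,c.min(),c.max(),[(cast([(u,r)],cal,60,T)[0]-J0)@EX for u in (c.min(),c.max())])
E
```

```text
now t22.2 p 0.11 0.94 z 33.46 Fj -13.8 -14.6 7.9 M [-3.78  6.53  0.32]
tilt deg x -0.75 y -0.56 yaw err -0.11
215 [34.2 24.1 37.4] 258 279 251
225 [34.  24.3 38.7] 259 279 249
235 [34.3 24.9 37. ] 259 278 253
245 [34.1 27.1 37.3] 260 274 253
255 [34.4 29.4 37.2] 260 270 254
265 [34.1 30.6 37. ] 261 268 255
275 [34.4 30.4 37.3] 261 269 255
265 269 377 [np.float64(24.583637821233715), np.float64(-18.19085555506941)]
285 270 376 [np.float64(24.584192826091012), np.float64(-18.154560807480166)]
```

The far stop is fully home (3 mm gap to the rail), and both axes are against hard ends. The arm's compliance has tilted the blank about 0.75°/0.56°. I'll counter-tilt while holding the push.

```bash
cat >> h.py <<'E'
def tilt(s):
    z=R.from_quat(s['eef_rot']).as_matrix()[:,2];return np.degrees([z[:2]@EX,z[:2]@EY])
def qt(a,b,c=0):
    w=np.r_[b*EX-a*EY,c];return (R.from_rotvec(np.radians(w))*R.from_quat(QJ)).as_quat()
E
python3 - <<'E'
from h import *
a=b=0.;z=35.8
for i in range(8):
    s=bot.read_state();t=tilt(s);jf(s,'tilt %.2f %.2f cmd %.2f %.2f z%.2f'%(*t,a,b,z))
    if np.all(abs(t)<.08): break
    a-=.8*t[0];b-=.8*t[1]
    fz=s['contact_force'][2];z+=float(np.clip((fz-8)*.03,-.3,.3))
    bot.line_to([*(HOME+7*EX+7*EY),z],5,qt(a,b));bot.pause(.15)
    if max(abs(s['contact_force']))>35: break
print(z,a,b)
E
```

```text
tilt -0.75 -0.56 cmd 0.00 0.00 z35.80 t22.2 p 0.11 0.94 z 33.46 Fj -13.8 -14.6 7.9 M [-3.78  6.53  0.32]
tilt -0.14 -0.11 cmd 0.60 0.45 z35.80 t22.6 p 0.24 0.96 z 33.19 Fj -12.8 -15.6 4.1 M [-4.04  6.07  0.29]
tilt -0.03 -0.02 cmd 0.72 0.54 z35.68 t23.0 p 0.25 0.95 z 33.12 Fj -11.7 -15.3 4.2 M [-4.    6.15  0.35]
35.679887162699195 0.7154860389661849 0.5422338875675136
```

```bash
python3 - <<'E'
from h import *
a,b,z=.74,.56,35.75;x,y=7.,7.
for x,y in ((8,7.5),(9.5,8.5),(10.5,9),(10.5,9),(10.5,9),(10.5,9)):
    bot.line_to([*(HOME+x*EX+y*EY),z],8,qt(a,b));bot.pause(.2)
    s=bot.read_state();t=tilt(s);jf(s,'tilt %.2f %.2f cmd %.2f %.2f z%.2f'%(*t,a,b,z))
    e=R.from_quat(s['eef_rot'])*R.from_quat(QJ).inv();print('yaw',np.degrees(e.as_rotvec()[2]).round(2))
    a-=.8*t[0];b-=.8*t[1];z+=float(np.clip((s['contact_force'][2]-6)*.04,-.3,.3))
shot('end')
print(a,b,z,s['finger_force'],s['width'])
E
```

```text
tilt -0.09 -0.05 cmd 0.74 0.56 z35.75 t23.4 p 0.36 0.92 z 33.11 Fj -15.4 -15.3 7.7 M [-3.7   7.42  0.41]
yaw -0.11
tilt -0.16 -0.10 cmd 0.81 0.60 z35.82 t24.0 p 0.42 0.90 z 33.09 Fj -20.2 -17.3 13.4 M [-3.59  9.43  0.51]
yaw -0.13
tilt -0.11 -0.07 cmd 0.94 0.68 z36.12 t24.5 p 0.61 0.92 z 33.06 Fj -22.1 -17.6 14.8 M [-3.54 10.1   0.54]
yaw -0.14
tilt -0.03 -0.02 cmd 1.03 0.74 z36.42 t25.0 p 0.63 0.91 z 33.08 Fj -21.2 -16.3 10.8 M [-3.5   9.76  0.54]
yaw -0.15
tilt -0.01 -0.00 cmd 1.05 0.75 z36.61 t25.4 p 0.61 0.93 z 33.09 Fj -21.2 -15.9 8.5 M [-3.6   9.48  0.52]
yaw -0.15
tilt -0.01 -0.00 cmd 1.06 0.76 z36.71 t25.9 p 0.59 0.93 z 33.08 Fj -19.9 -16.7 7.4 M [-3.58  9.35  0.56]
yaw -0.15
1.0644070752989157 0.7593279430125802 36.76848306301691 60.035603642463684 43.547247053175155
```

```bash
python3 - <<'E'
from h import *
im=np.load('pics/end.npy');T=np.load('pics/end_T.npy');cal=bot.get_calibration('wrist')
h=cv2.cvtColor(im,cv2.COLOR_RGB2HSV).astype(int);H,S=h[...,0],h[...,1]
def ang(P,ax):
    n=np.polyfit(P@ax,P@np.array([-ax[1],ax[0]]),1);r=P@np.array([-ax[1],ax[0]])-np.polyval(n,P@ax)
    k=abs(r)<2*r.std()+.05;n=np.polyfit((P@ax)[k],(P@np.array([-ax[1],ax[0]]))[k],1);return np.degrees(np.arctan(n[0])).round(2),r[k].std().round(2)
rows=range(180,295)
blu=[(190+np.where((H[r,190:264]>100)&(H[r,190:264]<125)&(S[r,190:264]>120))[0].min(),r) for r in rows if ((H[r,190:264]>100)&(H[r,190:264]<125)&(S[r,190:264]>120)).sum()>20]
print('rail back',len(blu),ang(cast(blu,cal,24,T),EY))
br=[];
for r in range(205,285):
    c=np.where((H[r,248:290]>10)&(H[r,248:290]<30)&(S[r,248:290]>100))[0]
    if len(c)>4: br.append((248+c.min(),r))
print('bar back',len(br),ang(cast(br,cal,23,T),EY))
# plate -y edge: strongest vertical gradient
g=cv2.Sobel(cv2.cvtColor(im,cv2.COLOR_RGB2GRAY),cv2.CV_32F,0,1,ksize=5)
ed=[(c,100+g[100:150,c].argmax()) for c in range(190,470)]
print('plate edge',ang(cast(ed,cal,10,T),EX), ed[::60])
cv2.imwrite('pics/endc.png',cv2.resize(im[100:400,160:500,::-1],None,fx=2,fy=2))
E
```

```text
rail back 115 (np.float64(0.14), np.float64(0.14))
bar back 79 (np.float64(-0.08), np.float64(0.19))
plate edge (np.float64(0.33), np.float64(0.59)) [(190, np.int64(148)), (250, np.int64(123)), (310, np.int64(123)), (370, np.int64(122)), (430, np.int64(121))]
```

View pics/endc.png

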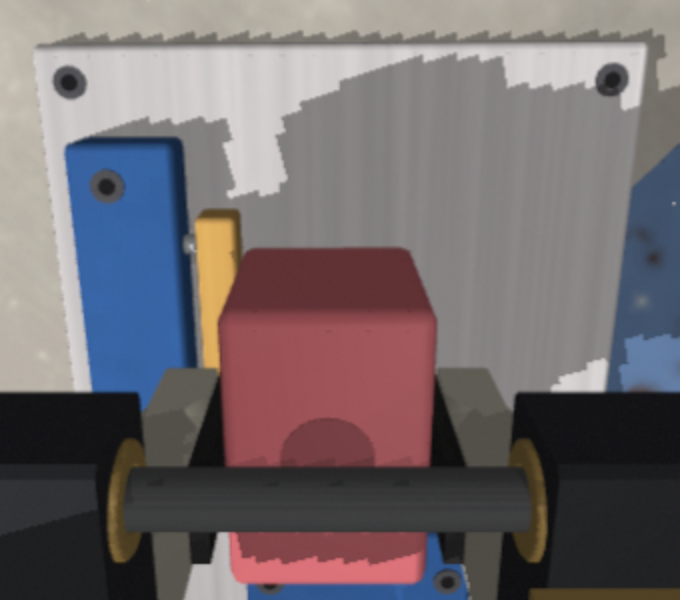

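The blank is flush with the home-pressed far stop (bar-to-rail gap about 3 mm) and upright. I'll make a small yaw trim (~+0.3°) to match the measured jig yaw, settle, then hand in.

```bash
python3 - <<'E'
from h import *
bot.line_to([*(HOME+10.5*EX+9.5*EY),36.7],8,qt(1.06,.77,.3));bot.pause(.5)
for _ in range(2):
    s=bot.read_state();jf(s,tilt(s).round(2));print((np.degrees((R.from_quat(s['eef_rot'])*R.from_quat(QJ).inv()).as_rotvec()[2])).round(2));bot.pause(.5)
f=s['contact_force'];fx,fy,fz=f[:2]@EX,f[:2]@EY,f[2]
if fx<-14 and fy<-13 and 2<fz<20: print(bot.close_job())
E
```

```text
[-0.01 -0.01] t26.7 p 0.68 1.01 z 33.09 Fj -18.3 -18.1 7.6 M [-4.69  9.02  0.16]
0.12
[-0.01 -0.01] t27.2 p 0.69 1.04 z 33.10 Fj -18.3 -19.8 7.8 M [-4.71  9.06  0.24]
0.12
the job is handed in; nothing more can be done
None
```

I handed the job in at about 28 s with the pink blank still gripped, flat (tilt 0.01°) and square to within about 0.3°, pressed into the corner with about 18 N on each stop. The far stop was seen fully home in the camera picture; the left stop was hidden under the gripper, so I judged it home from the rise in force. The ivory blank, dropper bottle and jaw model were not touched, and no verdict came back.

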